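# Open the lockable bench valve and lock it open

### The job

Open the valve on the sloping-front valve station and lock it open: draw the lock bar down out of the notched quadrant, swing the lever from its left position across to its right position until the second notch faces the bar, then push the lock bar fully home into that notch. Leave the lever and bar locked like this, let go of them, and do not disturb the timer, marker pen and tweezers lying nearby.

Things in the scene. Friction and masses are not known exactly. Their poses are not given: they have to be found in the camera images.
- valve_station: Fixed grey wedge housing, x from -92 to 102, y from -85 to 85, z from 0 to 148 mm about its origin on the worktop; x to its back, y to its left, z up; yaw to 0.25 rad. Its front panel (dark steel, 182 x 160 mm) slopes 25 deg from horizontal, low edge to the robot: up-slope is (0.906, 0, 0.423), outward normal (-0.423, 0, 0.906) in this frame.
- lever_pivot (a point): Where the lever's pivot axis (the panel normal) meets the panel surface: at (0, 0, 115) mm in the station's frame.
- hoop_bar (a point): Middle of the cross bar (10 mm steel rod along y, 144 mm long) of the guard hoop, at (36, 0, 323) mm in the station's frame; its legs stand at the back (x = 91, y = +-72 mm). It keeps a vertical gripper off the lever; a tool leaned back to the robot by about 25 deg, so that it points into the panel along its normal, and closing sideways along y, passes in front of it.
- lever (a joint): Valve lever's angle, rad. 0: leans 35 deg left of up-slope (shut, first notch at the lock bar); grows as it swings right (clockwise from the robot); 1.22: leans 35 deg right, second notch in line with the bar. Stops at -0.08 and 1.34, beyond the notches; the bar enters freely within 0.05 of 1.22. Stays where left (2.5 N at the grip moves it). With the bar home it has about 0.06 of play.
- lock_bar (a joint): Travel of the lock bar down the slope, m. 0: fully home, its nose 16 mm deep in a notch; 0.024: fully withdrawn (end stop). The nose clears the quadrant from 0.016 on. No spring: friction of about 2 N holds it where it is left.
- lever_grip (a point): Point to grip on the lever: on the axis of its upright black round grip (20 mm diameter, parallel to the panel normal, from 14 to 62 mm above the panel), 40 mm above the panel surface, 65 mm from the pivot axis. The steel lever arm under it reaches 15 mm above the panel.
- lock_grip (a point): Grip point on the lock bar: on the axis of its black round peg (16 mm diameter, along the panel normal, 16 to 58 mm above the panel), 40 mm above the panel; bar home: 67 mm down-slope of the pivot. The bar is a 12 mm steel rod with a round nose, top 15 mm above the panel (collar under the peg 18 mm); a guide bridge 19.5 mm high is between peg and quadrant. Not under the hoop.
- timer: Bystander: bench timer, 66 x 62 x 19 mm, origin under its centre. To be left alone.
- marker_red: Bystander: marker pen lying on the worktop to the right, 135 mm long, 17 mm thick. To be left alone.
- tweezers: Bystander: steel tweezers lying on the worktop to the left, 125 mm long, 8 mm high. To be left alone.

How it is judged:
By the outcome, as a careful person would: the job done as asked, in the order asked, and still so for the second after the job is handed in, with the robot touching nothing.
It also fails if it takes over 51 s, if anything falls off the work surface, if the arm or the gripper's body presses on something with over 40 N, if the wrist force passes 120 N, or if a joint passes its speed limit or range.

### The arm

A 6-joint arm with a two-finger parallel gripper is mounted at the origin on a cart in front of the work surface, level with it; the furniture and walls round the work are solid. World frame = base frame: x ahead of the robot, y to its left, z up, the work surface at z = 0. Lengths are in mm, angles in rad, forces in N, time in s.
With the tool pointing down it reaches from about 350 to 725 mm from the base axis. Payload 4.3 kg.
Tool frame: the origin (TCP) lies at the very end of the fingers, on their centre line; the grasp point (between the pads) lies 19 mm behind it (r.grip_point_offset is the distance from the TCP to the grasp point, in mm); z points along the fingers, x is the direction in which the jaws open and shut, and the axes are right-handed (so a half turn about z gives the same grasp; the last joint's range is limited). The gripper opens to 85 mm and grips with 20 to 120 N. Pads are 22 mm wide; open, the fingers measure 114 mm over their backs; the gripper's body (76 mm by 85 mm) begins 54 mm behind the grasp point. The pads swing forward as they close: fully open they stand 13 mm farther back than shut.
Start: joints at [1.09, 0.377, 0.081, 1.274, 0, 1.46], TCP at [208.367, 535.957, 231.329] pointing down, gripper open.
Joint ranges: [-2.72, 2.72], [-0.84, 1.66], [-1.02, 1.22], [-1.77, 2.12], [-1.37, 1.28], [-3.14, 3.14]. Speed limits (rad/s): [2.57, 2.57, 3.14, 3.14, 3.14, 3.14].

### API

Orientations are given as a unit quaternion [x, y, z, w].
In Python, from plant import r, imaging gives the robot as it stands.
- The arm moves only by the tool drive_tool, never from a script. Its argument "motion" is a list of rows, each a list of 5 numbers: the finger opening in m, from 0 to 0.0854, then the shift along the tool's x, y, z in m, then the turn about the tool's z in rad. In form: [[fingers, dx, dy, dz, yaw], ...]. A call has 1 to 5 rows; each row is the pose to reach, as a shift and turn from the pose measured when the call began, along the tool's axes at that moment; what a row does not reach only later rows make up. A row lasts 1/10 s, in which the tool goes at most 50 mm and 8.59 degrees, less where a joint would pass 70% of its speed; a pose out of reach is approached as far as the arm can. A call with a gripper value outside its range is refused whole. The fingers move at their own pace and stop on an object; "newtons" is the grip in N (left out, the last holds). Time passes only in rows, so rows that repeat a pose let the fingers close. It gives the time, the measured TCP pose, the force and the opening at its end, in the units of the state.
- r.state(): the state, without advancing time (a new reading comes with each control period).
- imaging.camera(name): name is "scene" or "top"; returns a dict with "pixels" (480x640x3 uint8, red, green, blue), "depth" (480x640 float32, mm along the optical axis (not along the pixel's ray), 0 where there is no reading), "vertical_fov" (degrees; the focal length in pixels is half the picture's height over the tangent of half this angle, whatever the lens; pixels are square), "cx", "cy" (the principal point, pixels), "cam_to_world" (4x4, takes a point from camera to world coordinates). Camera axes: x right, y down, z forward; pixel columns grow to the right and rows downward; lengths in mm; the calibration is good to about 2 mm. A picture is of the moment at which its call begins.
- r.job_done(): hands the job in, once; it reports no verdict.
The state is a dict: "time_s": time; "qpos": joint angles; "qd": joint speeds; "tau": joint torques, N m; "position": TCP position; "tcp_rot": TCP orientation; "wrist_force": force on the tool from outside, world axes, zero at the start; "ft_torque": the same for the moment, N m; "opening": finger opening in mm.
Only numpy, scipy, OpenCV 4.12 (cv2) and the standard library are available. Lean on these libraries where they do the work, as an engineer would, in place of code of your own. Each camera call takes 0.05 s, during which the arm holds its last target.

## Working session

There is one attempt and no reset: what is moved stays moved. The work goes in short steps, Python scripts to look and compute and a tool call to move; the robot and the scene stay as the last step left them, time stands still between calls to the robot, and variables do not carry over. Pictures are saved under pics/ and viewed, and the job is handed in when it is done.

Besides the shell and the picture viewer there is one more tool, called by a JSON object that holds its "api" and its "payload", one argument or row to a line. drive_tool: Moves the arm, as the interface text tells. Its arguments: {"type":"object","properties":{"motion":{"type":"array","items":{"type":"array","items":{"type":"number"}}},"newtons":{"type":"number"}},"required":["motion"]}

```bash
ls; mkdir -p pics; python3 - <<'E'
from plant import r, imaging
import cv2,numpy as np
s=r.state(); print(s, r.grip_point_offset)
for n in ("scene","top"):
    c=imaging.camera(n); cv2.imwrite(f"pics/{n}0.png",c["pixels"][:,:,::-1]); np.savez(f"{n}0.npz",**c)
    print(n,c["vertical_fov"],c["cx"],c["cy"],np.round(c["cam_to_world"],4).tolist(),(c["depth"]>0).mean())
E
```

```text
pics
{'time_s': 0.0, 'qpos': array([1.08970655e+00, 3.78060151e-01, 7.96334590e-02, 1.27440267e+00,
       7.32045898e-06, 1.46050473e+00]), 'qd': array([ 0.00055496, -0.00260049, -0.00098434, -0.00138689, -0.00027823,
        0.00018418]), 'tau': array([-3.77961242e-04, -4.63602555e+01,  2.69875842e+01,  2.07887072e-02,
       -2.16547778e-04, -5.80223656e-06]), 'position': array([208.04002656, 535.34373808, 230.36546969]), 'tcp_rot': array([ 8.25335713e-01,  5.64641414e-01, -8.98770175e-04,  4.74907997e-04]), 'wrist_force': array([ 0.29103695,  0.58098048, -0.48705794]), 'ft_torque': array([ 0.03014936,  0.00089168, -0.04171694]), 'opening': 85.12750247741319} 18.700000000000003
scene 44.324388156552985 316.6168906694651 240.19599486863 [[0.8808, -0.359, 0.3087, 122.7388], [-0.4731, -0.6428, 0.6024, -767.6863], [-0.0179, -0.6767, -0.7361, 1086.9778], [0.0, 0.0, 0.0, 1.0]] 0.9959765625
top 45.76611100784982 319.38962779194753 232.1388067643079 [[-0.0251, -0.9863, 0.1632, 302.0559], [-0.9995, 0.0217, -0.0226, -8.9468], [0.0187, -0.1637, -0.9863, 1499.9341], [0.0, 0.0, 0.0, 1.0]] 0.996005859375
```

View pics/scene0.png

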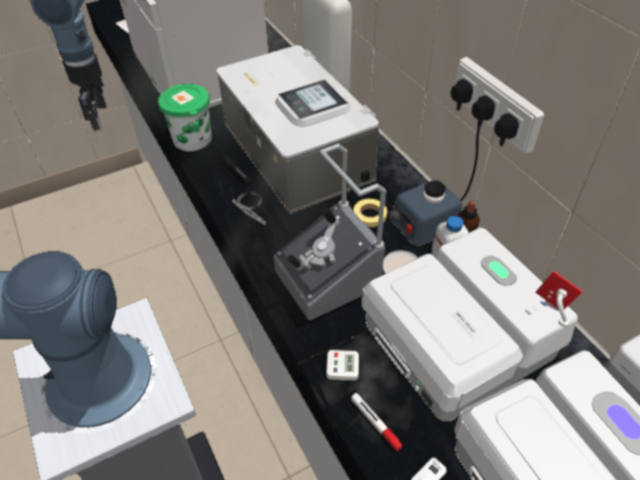

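View pics/top0.png

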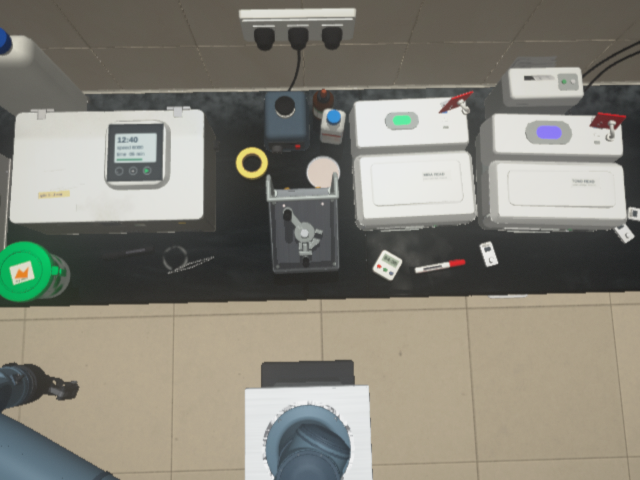

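The scene view shows the station near pixel (330,255). In the top view it is near (305,228), with the hoop bar at about (303,190), the lever grip at about (287,214) and the lock peg at about (306,255). The timer is at (387,264) and the pen at (440,266). I'll zoom in next.

```bash
python3 - <<'E'
import cv2,numpy as np
a=cv2.imread("pics/scene0.png")[140:320,260:400]; b=cv2.imread("pics/top0.png")[165:285,255:355]
cv2.imwrite("pics/sz.png",cv2.resize(a,None,fx=3.3,fy=3.3,interpolation=cv2.INTER_CUBIC))
cv2.imwrite("pics/tz.png",cv2.resize(b,None,fx=5,fy=5,interpolation=cv2.INTER_CUBIC))
E
```

```text
(no output)
```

View pics/sz.png

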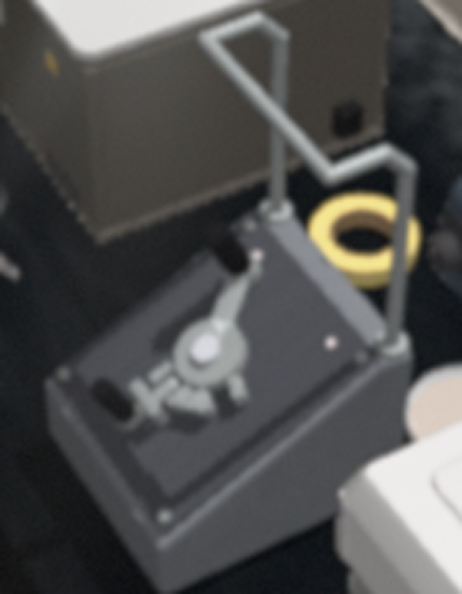

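View pics/tz.png

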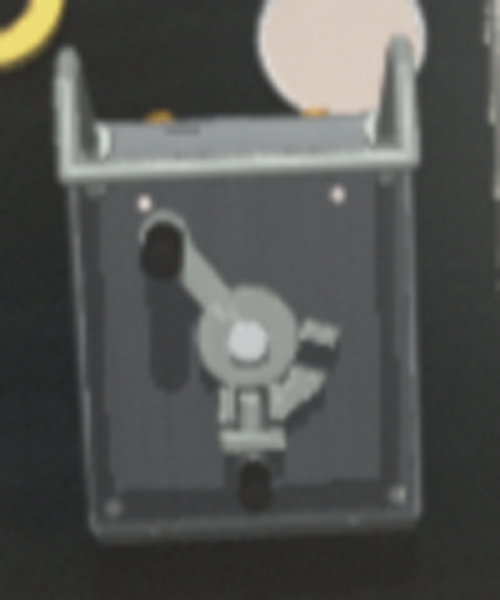

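```bash
cat > h.py <<'E'
import cv2,numpy as np
def load(n): return dict(np.load(n+".npz"))
def K(c):
    f=240/np.tan(np.radians(float(c["vertical_fov"]))/2); return f,float(c["cx"]),float(c["cy"])
def cloud(c):
    f,cx,cy=K(c); v,u=np.mgrid[:480,:640]; d=c["depth"]
    P=np.stack([(u-cx)/f*d,(v-cy)/f*d,d],-1); T=c["cam_to_world"]; return P@T[:3,:3].T+T[:3,3]
def ray(c,u,v):
    f,cx,cy=K(c); T=c["cam_to_world"]; d=T[:3,:3]@np.array([(u-cx)/f,(v-cy)/f,1]); return T[:3,3],d/np.linalg.norm(d)
def tri(c1,p1,c2,p2):
    o1,d1=ray(c1,*p1);o2,d2=ray(c2,*p2)
    A=np.stack([d1,-d2],1); s=np.linalg.lstsq(A,o2-o1,rcond=None)[0]
    a=o1+s[0]*d1;b=o2+s[1]*d2; return (a+b)/2,np.linalg.norm(a-b)
def frame(yaw):
    x=np.array([np.cos(yaw),np.sin(yaw),0]);y=np.array([-np.sin(yaw),np.cos(yaw),0]);z=np.array([0,0,1.])
    return x,y,.9063*x+.4226*z,-.4226*x+.9063*z   # x,y,up-slope,normal
E
python3 - <<'E'
from h import *
S=load("scene0");T=load("top0")
px=lambda z,x0,y0,k:((z[0]+.5)/k-.5+x0,(z[1]+.5)/k-.5+y0)
t=lambda a,b:px((a,b),255,165,5); s=lambda a,b:px((a,b),260,140,3.3)
for n,a,b in [("hub",t(248,341),s(204,349)),("lockpegtop",t(257,500),s(98,388)),("levpegtop",t(160,265),s(222,246)),
  ("barL",t(68,172),s(208,40)),("barR",t(412,160),s(330,172)),("screwLL",t(113,508),s(65,375)),("screwLR",t(398,495),s(165,517))]:
    P,e=tri(T,a,S,b); print(n,P.round(1),round(e,1))
ct=cloud(T);cs=cloud(S)
for n,cl,poly in (("top",ct,[t(115,400),t(200,400),t(200,470),t(115,470)]),("top2",ct,[t(345,220),t(370,220),t(370,470),t(345,470)]),("scene",cs,[s(260,300),s(320,300),s(320,370),s(260,370)])):
    q=np.array(poly); u0,v0=q.min(0).round().astype(int);u1,v1=q.max(0).round().astype(int)
    P=cl[v0:v1+1,u0:u1+1].reshape(-1,3); m=P.mean(0); U,s_,V=np.linalg.svd(P-m); nn=V[2]*np.sign(V[2,2]); print(n,m.round(1),nn.round(3),"tilt",np.degrees(np.arccos(nn[2])).round(1),"yaw",np.arctan2(-nn[1],-nn[0]).round(3),"rms",(s_[2]/len(P)**.5).round(2))
E
```

```text
hub [527.2  -2.9 129.4] 1.8
lockpegtop [448.   -5.6 137.2] 2.4
levpegtop [560.   36.9 174.2] 3.8
barL [571.2  70.6 320.4] 0.7
barR [571.8 -75.1 326.3] 0.2
screwLL [453.5  66.6  74.7] 0.1
screwLR [456.5 -76.8  75.8] 0.3
top [486.6  42.   92.5] [-0.428 -0.005  0.904] tilt 25.4 yaw 0.011 rms 2.85
top2 [526.2 -58.1 114.6] [-0.027 -0.999  0.031] tilt 88.2 yaw 1.544 rms 4.23
scene [577.9 -26.7 137.5] [-0.85   0.526  0.029] tilt 88.3 yaw -0.555 rms 12.54
```

```bash
cat >> h.py <<'E'
def proj(c,P):
    f,cx,cy=K(c);T=c["cam_to_world"]; q=np.linalg.inv(T)@np.append(P,1); return np.array([f*q[0]/q[2]+cx,f*q[1]/q[2]+cy])
def rotm(q):
    from scipy.spatial.transform import Rotation as R; return R.from_quat(q).as_matrix()
def shift(target):   # world target -> tool-frame shift in m from current pose
    from plant import r
    s=r.state(); R=rotm(s["tcp_rot"]); return (R.T@(np.array(target)-s["position"])/1000).round(4), s
E
python3 - <<'E'
from h import *
S=load("scene0");T=load("top0")
O=np.array([534.6,-2.6,0]);x,y,u,n=frame(0.012)
piv=O+[0,0,115]
a=np.radians(35)
pts={"piv16":piv+16*n,"lev62":piv+65*(np.cos(a)*u+np.sin(a)*y)+62*n,"lev14":piv+65*(np.cos(a)*u+np.sin(a)*y)+14*n,"lock58":piv-67*u+58*n,"lock16":piv-67*u+16*n,
"barL":O+36*x+72*y+[0,0,323],"barR":O+36*x-72*y+[0,0,323],"frontL":O-92*x+85*y,"frontR":O-92*x-85*y}
ims={k:cv2.imread(f"pics/{k}0.png") for k in("scene","top")}
big={"scene":cv2.resize(ims["scene"][140:320,260:400],None,fx=3.3,fy=3.3),"top":cv2.resize(ims["top"][165:285,255:355],None,fx=5,fy=5)}
for k,P in pts.items():
    for nm,c,o,f in(("scene",S,(260,140),3.3),("top",T,(255,165),5)):
        q=(proj(c,P)-o+.5)*f-.5; cv2.circle(big[nm],tuple(q.round().astype(int).tolist()),3,(0,0,255),1)
h=594; cv2.imwrite("pics/chk.png",np.hstack([cv2.resize(big["scene"],(330,424)),cv2.resize(big["top"],(450,540))[:424]]) if 0 else np.hstack([cv2.resize(big["scene"],(400,514)),cv2.resize(big["top"],(400,480),).__class__(0) if 0 else cv2.copyMakeBorder(cv2.resize(big["top"],(400,480)),0,34,0,0,0)]))
E
```

```text
(no output)
```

View pics/chk.png

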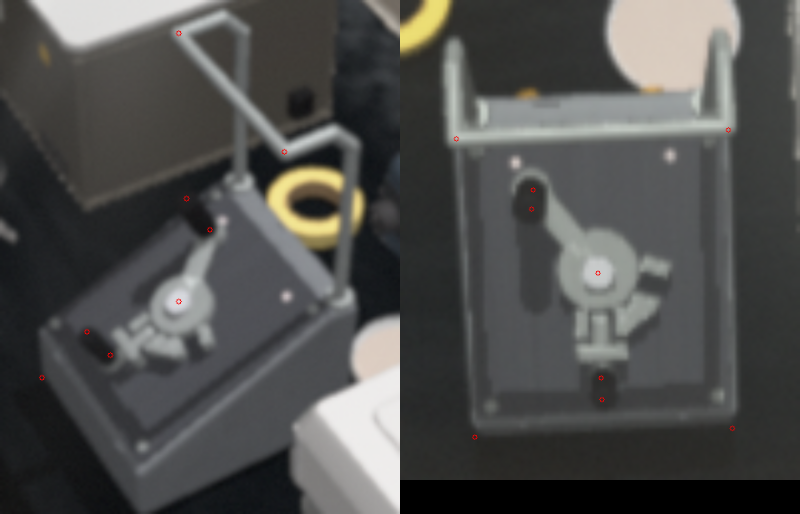

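The model points land on the hub, pegs and hoop to within 1–2 mm. The station origin is about (534.6, -2.6) with yaw about 0.012. Tool moves only allow yaw, so I'll keep the gripper vertical. It will grip the lock peg with the jaws along y, and later push the lever grip sideways with one forward finger passed under the hoop bar.

```bash
python3 - <<'E'
from h import *
for t in ([330,260,235],[430,0,235]): print(shift(t)[0])
E
```

```text
[-0.2125  0.2134 -0.0042]
[-0.4186  0.4009 -0.0039]
```

{"api": "drive_tool", "payload": {
  "motion": [
    [0.085,-0.04,0.04,-0.004,-0.08],
    [0.085,-0.08,0.08,-0.004,-0.16],
    [0.085,-0.12,0.12,-0.004,-0.24],
    [0.085,-0.165,0.165,-0.004,-0.32],
    [0.085,-0.21,0.21,-0.004,-0.37]
  ],
  "newtons": 20
}}

```text
time_s: 0.6
position: [308.7, 305.0, 234.4]
tcp_rot: [0.706, 0.708, -0.001, 0.0]
wrist_force: [1.6, 0.4, 0.5]
opening: 85.5
```

{"api": "drive_tool", "payload": {
  "motion": [
    [0.085,-0.05,0.025,0,0],
    [0.085,-0.1,0.05,0,0],
    [0.085,-0.15,0.075,0,0],
    [0.085,-0.2,0.1,0,0],
    [0.085,-0.25,0.12,0,0]
  ]
}}

```text
time_s: 1.1
position: [418.1, 80.2, 234.6]
tcp_rot: [0.706, 0.708, -0.001, 0.0]
wrist_force: [1.3, 0.5, -0.1]
opening: 85.1
```

{"api": "drive_tool", "payload": {
  "motion": [
    [0.07,-0.04,0.02,0,0],
    [0.06,-0.05,0.025,0.03,0],
    [0.05,-0.055,0.025,0.05,0],
    [0.05,-0.055,0.025,0.06,0]
  ]
}}

```text
time_s: 1.5
position: [441.8, 24.3, 172.5]
tcp_rot: [0.707, 0.707, -0.002, -0.001]
wrist_force: [-0.2, 0.3, -0.4]
opening: 50.1
```

```bash
python3 - <<'E'
from h import *
print(shift([454.5,-3.6,110]))
E
```

```text
(array([-0.0278,  0.013 ,  0.0625]), {'time_s': 1.5, 'qpos': array([-0.08713201,  0.14547078, -0.38402956,  1.04587172, -0.00198146,
       -0.08747402]), 'qd': array([ 0.03010631,  0.04630478, -0.16579022, -0.23230065,  0.00790674,
        0.00867003]), 'tau': array([ -0.77302085, -33.24422836,  26.22700274,  -0.06843526,
        -0.07757611,  -0.05278689]), 'position': array([441.75544015,  24.33432467, 172.54410011]), 'tcp_rot': array([ 0.70698205,  0.7072271 , -0.00222951, -0.00111586]), 'wrist_force': array([-0.17560242,  0.34929422, -0.43896282]), 'ft_torque': array([ 0.01286874, -0.01895663,  0.03942569]), 'opening': 50.0614210995627})
```

{"api": "drive_tool", "payload": {
  "motion": [
    [0.05,-0.02,0.008,0,0],
    [0.05,-0.028,0.013,0.0,0],
    [0.05,-0.028,0.013,0.012,0],
    [0.05,-0.028,0.013,0.02,0]
  ]
}}

```text
time_s: 1.9
position: [455.2, -3.4, 152.6]
tcp_rot: [0.707, 0.707, -0.002, -0.001]
wrist_force: [-0.1, 0.5, -0.5]
opening: 50.0
```

```bash
cat > look.py <<'E'
import sys; from h import *; from plant import r, imaging
def look(tag, s=(250,130,400,330), t=(245,150,365,290)):
    ims=[]
    for n,b in(("scene",s),("top",t)):
        c=imaging.camera(n); np.savez(f"{n}_{tag}.npz",**c); im=c["pixels"][b[1]:b[3],b[0]:b[2],::-1]
        k=min(395/im.shape[1],590/im.shape[0]); ims.append(cv2.resize(im,None,fx=k,fy=k,interpolation=cv2.INTER_CUBIC)); print(n,b,round(k,3))
    H=max(i.shape[0] for i in ims)
    cv2.imwrite(f"pics/{tag}.png",np.hstack([cv2.copyMakeBorder(i,0,H-i.shape[0],0,0,0) for i in ims]))
if __name__=="__main__": look(sys.argv[1])
E
python3 look.py a1; python3 -c "
from h import *
print(shift([454.5,-3.6,110])[0])"
```

```text
scene (250, 130, 400, 330) 2.633
top (245, 150, 365, 290) 3.292
[-0.0005  0.001   0.0418]
```

View pics/a1.png

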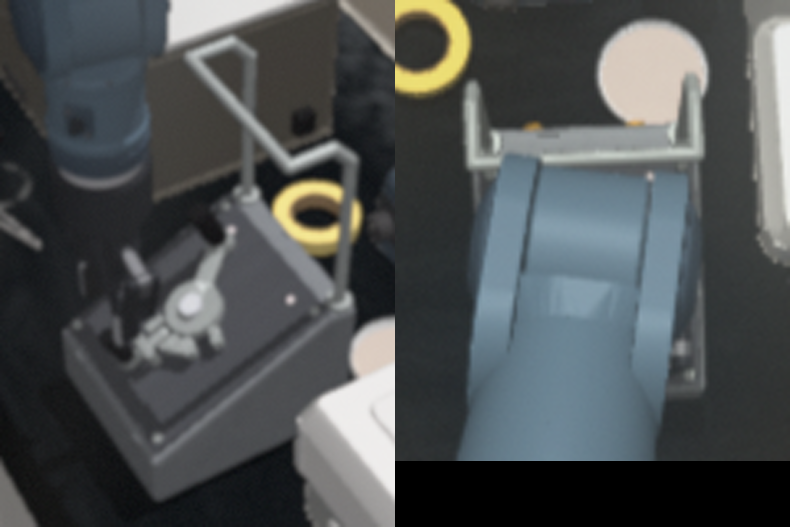

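```bash
python3 - <<'E'
from h import *
for n in("scene","top"):
    c=load(n+"_a1"); P=cloud(c); p=c["pixels"].astype(int); P=P.reshape(-1,3)
    m=(abs(P[:,1]+3)<85)&(P[:,0]>380)&(P[:,0]<620)&(P[:,2]>160); Q=P[m]-[455.2,-3.4,152.6]
    for z in range(10,480,20):
        q=Q[(Q[:,2]>=z)&(Q[:,2]<z+20)]
        if len(q)>4: print(n,z,len(q),"x",np.percentile(q[:,0],[2,50,98]).round(),"y",np.percentile(q[:,1],[2,98]).round())
E
```

```text
scene 10 163 x [-13.  -0. 164.] y [-41.  72.]
scene 30 149 x [-14.  94. 165.] y [-38.  72.]
scene 50 166 x [-17. -11. 164.] y [-61.  71.]
scene 70 177 x [-19. -11. 163.] y [-67.  26.]
scene 90 284 x [-21.  -6. 164.] y [-69.  71.]
scene 110 132 x [-27.  -2. 164.] y [-46.  74.]
scene 130 287 x [-38. -13. 164.] y [-40.  73.]
scene 150 411 x [-38.  -1. 163.] y [-75.  71.]
scene 170 761 x [-36. 110. 152.] y [-76.  73.]
scene 190 279 x [-37. -15.  28.] y [-38.   2.]
scene 210 333 x [-36. -12.  30.] y [-37.   7.]
scene 230 331 x [-36. -16.  25.] y [-37.   3.]
scene 250 294 x [-35. -14.  24.] y [-38.  -3.]
scene 270 323 x [-45.  -6.  28.] y [-40. -10.]
scene 290 417 x [-52. -17.  31.] y [-48.  12.]
scene 310 681 x [-52. -15.  33.] y [-48.  17.]
scene 330 614 x [-48. -22.  32.] y [-46.  32.]
scene 350 683 x [-44. -14.  33.] y [-44.  32.]
scene 370 677 x [-43. -15.  35.] y [-37.  16.]
scene 390 189 x [-33. -13.  17.] y [-48. -11.]
scene 410 486 x [-62. -17.  30.] y [-55. -36.]
scene 430 817 x [-73. -24.  37.] y [-58. -34.]
scene 450 943 x [-73. -22.  39.] y [-58. -33.]
scene 470 1201 x [-72.  -9.  37.] y [-54.  27.]
top 30 5 x [  1. 164. 164.] y [-43.  76.]
top 50 6 x [-13.  76. 164.] y [-59.  75.]
top 70 7 x [-13. -12. 164.] y [-56.  74.]
top 90 66 x [-14.  -4. 118.] y [-67.  35.]
top 150 51 x [111. 150. 164.] y [-72.  79.]
top 170 412 x [110. 118. 155.] y [-74.  78.]
top 430 16 x [-38.  -1.  50.] y [-49.  22.]
top 450 214 x [-38.  18.  50.] y [-56.  57.]
top 470 1308 x [-23.  18.  43.] y [-50.  53.]
```

The fingers straddle the lock peg, which is at about (125,345) in the left half of the picture. The wrist column is about 38 mm in radius at hoop height, so the lever plan has room. Next I descend and grip.

{"api": "drive_tool", "payload": {
  "motion": [
    [0.05,0,0,0.014,0],
    [0.05,0,0,0.028,0],
    [0.05,0,0,0.042,0],
    [0.05,0,0,0.042,0]
  ]
}}

```text
time_s: 2.4
position: [452.1, -2.5, 108.7]
tcp_rot: [0.706, 0.708, -0.004, -0.003]
wrist_force: [0.3, 0.6, 0.3]
opening: 50.3
```

{"api": "drive_tool", "payload": {
  "motion": [
    [0.03,0,0,0,0],
    [0.01,0,0,0,0],
    [0.005,0,0,0,0],
    [0.005,0,0,0,0],
    [0.005,0,0,0,0]
  ],
  "newtons": 30
}}

```text
time_s: 2.9
position: [452.5, -4.7, 109.8]
tcp_rot: [0.707, 0.707, -0.005, -0.001]
wrist_force: [-1.7, -7.9, 2.0]
opening: 15.3
```

{"api": "drive_tool", "payload": {
  "motion": [
    [0.005,0.001,-0.006,0.003,0],
    [0.005,0.001,-0.012,0.0056,0],
    [0.005,0.001,-0.018,0.0084,0],
    [0.005,0.001,-0.0225,0.0105,0],
    [0.005,0.001,-0.0225,0.0105,0]
  ]
}}

```text
time_s: 3.4
position: [431.9, -5.3, 100.3]
tcp_rot: [0.707, 0.707, -0.005, 0.002]
wrist_force: [3.9, -6.6, -5.9]
opening: 15.3
```

{"api": "drive_tool", "payload": {
  "motion": [
    [0.005,0,-0.002,0.001,0],
    [0.005,0,-0.002,0.001,0],
    [0.02,0,-0.002,0.001,0],
    [0.05,0,-0.002,0.001,0],
    [0.05,0,-0.002,0.001,0]
  ]
}}

```text
time_s: 3.9
position: [429.2, -5.1, 99.2]
tcp_rot: [0.707, 0.707, -0.005, 0.001]
wrist_force: [-0.7, 0.3, -0.3]
opening: 48.4
```

{"api": "drive_tool", "payload": {
  "motion": [
    [0.05,0,0,-0.02,0],
    [0.05,0,0,-0.05,0],
    [0.06,0,0,-0.08,0],
    [0.085,0,-0.01,-0.1,0],
    [0.085,0,-0.02,-0.1,0]
  ]
}}

```text
time_s: 4.4
position: [411.3, -4.4, 202.0]
tcp_rot: [0.707, 0.707, -0.004, 0.003]
wrist_force: [0.2, -0.9, 0.2]
opening: 84.8
```

```bash
python3 look.py a2; python3 -c "
from h import *
print(shift([440,70,230]))"
```

```text
scene (250, 130, 400, 330) 2.633
top (245, 150, 365, 290) 3.292
(array([ 0.0737,  0.0315, -0.0318]), {'time_s': 4.5, 'qpos': array([-0.15780427,  0.06248547, -0.40707669,  1.10619915, -0.00993615,
       -0.15831828]), 'qd': array([-0.00040289,  0.02921452, -0.01043269, -0.02139411,  0.00154101,
        0.0035612 ]), 'tau': array([ 1.08743206e-02, -3.06948245e+01,  2.68549722e+01,  1.76278562e-01,
       -5.12160861e-02, -1.60182815e-02]), 'position': array([408.32511312,  -4.00522599, 199.11615538]), 'tcp_rot': array([ 0.7069054 ,  0.7072863 , -0.00547927,  0.00090641]), 'wrist_force': array([-0.21388234, -1.11482059, -0.36376568]), 'ft_torque': array([ 0.00093351, -0.00433179,  0.01197245]), 'opening': 85.14055514407421})
```

View pics/a2.png

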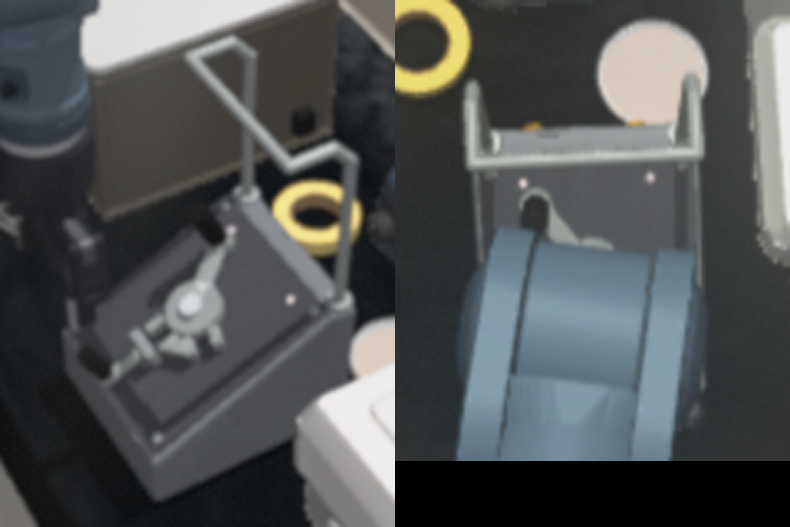

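The picture shows the lock bar drawn out. The peg has moved down to about (95,358), with the rod exposed below the bridge. Now I turn the jaws to lie along world x and move to the left of the lever.

{"api": "drive_tool", "payload": {
  "motion": [
    [0.085,0.015,0.005,0,0.14],
    [0.085,0.03,0.01,0,0.28],
    [0.085,0.045,0.015,0,0.42],
    [0.085,0.06,0.02,0,0.56],
    [0.085,0.075,0.025,0,0.7]
  ]
}}

```text
time_s: 5.0
position: [432.4, 71.6, 196.6]
tcp_rot: [0.908, 0.419, -0.006, 0.002]
wrist_force: [0.8, -0.7, -1.4]
opening: 84.8
```

{"api": "drive_tool", "payload": {
  "motion": [
    [0.085,0,0,0,0.14],
    [0.085,0,0,0,0.28],
    [0.085,0,0,0,0.42],
    [0.085,0,0,0,0.56],
    [0.085,0,0,0,0.7]
  ]
}}

```text
time_s: 5.5
position: [431.3, 71.6, 194.8]
tcp_rot: [0.997, 0.08, -0.007, 0.004]
wrist_force: [0.5, 0.4, 0.5]
opening: 85.1
```

```bash
python3 -c "
from h import *
v,s=shift([440,70,165]);R=rotm(s['tcp_rot']);print(v,s['position'],s['qpos'],R.round(3),np.arctan2(R[1,0],R[0,0]))"
```

```text
[0.0087 0.0028 0.0297] [431.29961389  71.63883161 194.82335915] [ 0.02561689  0.12906732 -0.34356796  1.11101106 -0.00879323  1.43678078] [[ 0.987  0.159 -0.013]
 [ 0.159 -0.987 -0.009]
 [-0.014  0.007 -1.   ]] 0.1596402702241835
```

{"api": "drive_tool", "payload": {
  "motion": [
    [0.085,0.004,0,0.015,0.07],
    [0.085,0.008,0.002,0.03,0.147],
    [0.085,0.008,0.002,0.03,0.147]
  ]
}}

```text
time_s: 5.8
position: [436.9, 70.6, 161.6]
tcp_rot: [1.0, 0.006, -0.009, 0.005]
wrist_force: [-0.7, -0.8, 0.5]
opening: 85.0
```

```bash
python3 -c "
from h import *
v,s=shift([515,70,163]);R=rotm(s['tcp_rot']);print(v,s['position'],s['qpos'],R.round(3),np.arctan2(R[1,0],R[0,0]))"
```

```text
[ 0.078   0.0016 -0.0029] [436.90584937  70.57544672 161.56346461] [ 0.02286586  0.16656917 -0.38870273  1.03445134 -0.00879432  1.58101388] [[ 1.     0.013 -0.019]
 [ 0.013 -1.    -0.009]
 [-0.019  0.009 -1.   ]] 0.01264689292930965
```

{"api": "drive_tool", "payload": {
  "motion": [
    [0.085,0.02,0.001,-0.001,0],
    [0.085,0.04,0.001,-0.002,0],
    [0.085,0.06,0.001,-0.003,0],
    [0.085,0.075,0.001,-0.003,0],
    [0.085,0.075,0.001,-0.003,0]
  ]
}}

```text
time_s: 6.3
position: [513.3, 70.5, 162.8]
tcp_rot: [1.0, 0.007, -0.009, 0.005]
wrist_force: [-0.1, -0.6, 0.6]
opening: 85.1
```

```bash
python3 look.py a3; python3 -c "
from h import *
v,s=shift([515,70,163]);R=rotm(s['tcp_rot']);print(v,s['position'],s['qpos'],R.round(3),np.arctan2(R[1,0],R[0,0]))
c=load('scene_a3');P=cloud(c).reshape(-1,3);m=(abs(P[:,1]-70)<85)&(P[:,0]>400)&(P[:,0]<640)&(P[:,2]>205);Q=P[m]
for z in range(205,420,15):
  q=Q[(Q[:,2]>=z)&(Q[:,2]<z+15)&(Q[:,0]<564)]
  if len(q):print(z,len(q),np.percentile(q[:,0],[2,98]).round(),np.percentile(q[:,1],[2,98]).round())
"
```

```text
scene (250, 130, 400, 330) 2.633
top (245, 150, 365, 290) 3.292
[ 0.0038  0.0006 -0.0003] [511.14002919  70.57568802 162.75466009] [ 0.01957098  0.30815751 -0.19886826  1.08440372 -0.00882117  1.57681057] [[ 1.     0.014 -0.02 ]
 [ 0.014 -1.    -0.009]
 [-0.021  0.009 -1.   ]] 0.013555694370742223
205 67 [456. 563.] [56. 75.]
220 159 [439. 561.] [55. 81.]
235 267 [441. 554.] [52. 84.]
250 228 [443. 547.] [49. 76.]
265 301 [445. 562.] [50. 79.]
280 83 [448. 525.] [34. 78.]
295 210 [477. 542.] [32. 74.]
310 230 [477. 564.] [31. 77.]
325 337 [478. 564.] [31. 82.]
340 153 [481. 539.] [36. 74.]
355 215 [479. 541.] [34. 81.]
370 247 [479. 542.] [34. 79.]
385 201 [481. 541.] [36. 77.]
400 256 [482. 540.] [32. 76.]
415 191 [482. 542.] [34. 72.]
```

View pics/a3.png

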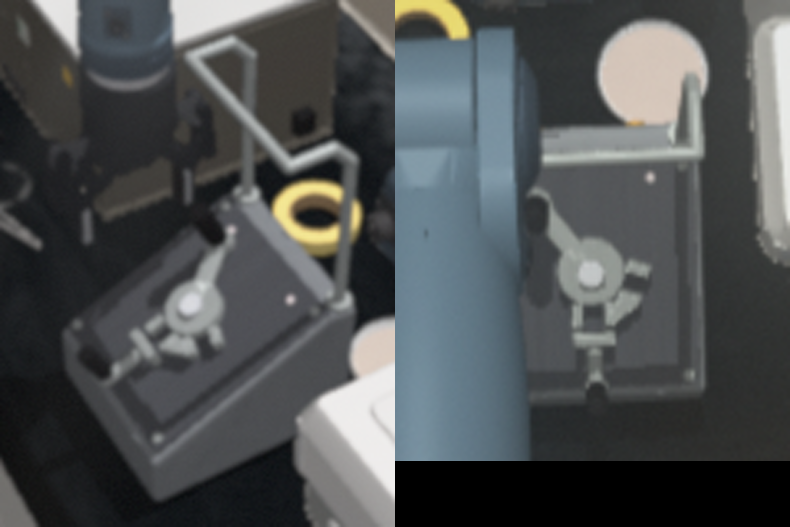

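The forward finger is at about (187,195) in the left view, left of and level with the black lever grip at (208,228), and the hoop is clear. I'll check the fingertip position in depth before pushing.

```bash
python3 -c "
from h import *
c=load('scene_a3')
P=cloud(c)
for u in range(317,327,1):
  col=[]
  for v in range(196,214,2): col.append(tuple(P[v,u].round().astype(int).tolist()))
  if u%2==1: print(u,col)
for x in(548,556,564):
  print(x,[(proj(c,np.array([x,60,z]))).round(0).tolist() for z in(160,170,180,190)])
"
```

```text
317 [(554, 67, 207), (554, 67, 201), (555, 69, 193), (556, 71, 185), (552, 64, 186), (555, 70, 175), (634, 222, 1), (630, 216, 0), (625, 205, 5)]
319 [(555, 59, 213), (555, 60, 207), (556, 62, 199), (556, 61, 194), (557, 63, 185), (554, 59, 184), (553, 57, 180), (636, 215, -2), (631, 206, 2)]
321 [(561, 61, 210), (560, 59, 206), (561, 62, 196), (559, 58, 195), (560, 60, 187), (561, 61, 179), (644, 219, -2), (548, 39, 192), (546, 35, 190)]
323 [(567, 64, 204), (569, 67, 195), (566, 62, 194), (567, 63, 187), (656, 230, -2), (654, 226, -4), (554, 40, 194), (553, 37, 191), (550, 32, 190)]
325 [(663, 232, 23), (663, 231, 16), (670, 244, -5), (661, 229, 5), (660, 227, -1), (656, 219, 0), (558, 38, 194), (554, 31, 196), (552, 27, 194)]
548 [[316.0, 214.0], [316.0, 211.0], [316.0, 208.0], [316.0, 205.0]]
556 [[320.0, 213.0], [320.0, 210.0], [319.0, 207.0], [319.0, 203.0]]
564 [[323.0, 212.0], [323.0, 209.0], [323.0, 205.0], [323.0, 202.0]]
```

{"api": "drive_tool", "payload": {
  "motion": [
    [0.085,0.002,0.006,0.005,0],
    [0.085,0.003,0.012,0.005,0],
    [0.085,0.004,0.018,0.005,0],
    [0.085,0.005,0.026,0.005,0],
    [0.085,0.006,0.034,0.005,0]
  ]
}}

```text
time_s: 6.9
position: [519.7, 37.4, 159.4]
tcp_rot: [1.0, 0.008, -0.008, 0.003]
wrist_force: [1.9, 4.6, 2.9]
opening: 85.3
```

```bash
python3 look.py a4; python3 -c "
from h import *
v,s=shift([515,30,160]);R=rotm(s['tcp_rot']);print(v,s['position'],s['wrist_force'],R.round(3))"
```

```text
scene (250, 130, 400, 330) 2.633
top (245, 150, 365, 290) 3.292
[-0.0038  0.006  -0.001 ] [518.72850259  36.08532917 158.89189777] [0.59647666 1.02241975 0.70825458] [[ 1.     0.013 -0.018]
 [ 0.013 -1.    -0.009]
 [-0.018  0.008 -1.   ]]
```

View pics/a4.png

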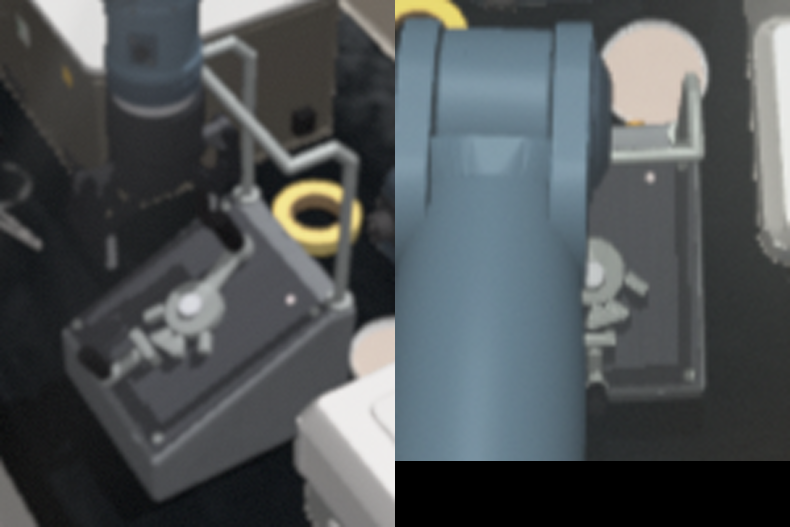

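The lever follows: its grip is now at about (225,232) in the left view and the quadrant has turned. The push force is about 5 N, so I continue.

{"api": "drive_tool", "payload": {
  "motion": [
    [0.085,0,0.007,0,0],
    [0.085,0,0.014,0,0],
    [0.085,0,0.021,0,0],
    [0.085,-0.001,0.028,0,0],
    [0.085,-0.002,0.034,0,0]
  ]
}}

```text
time_s: 7.5
position: [516.7, 1.4, 159.0]
tcp_rot: [1.0, 0.006, -0.009, 0.004]
wrist_force: [1.7, 2.7, 0.1]
opening: 85.4
```

```bash
python3 look.py a5; python3 -c "
from h import *
v,s=shift([515,-16,160]);R=rotm(s['tcp_rot']);print(v,s['position'],s['wrist_force'],R.round(3))"
```

```text
scene (250, 130, 400, 330) 2.633
top (245, 150, 365, 290) 3.292
[-0.0015  0.0168 -0.001 ] [516.26471551   0.84090253 158.8131876 ] [ 0.67623398  0.07671512 -0.01394282] [[ 1.     0.011 -0.019]
 [ 0.011 -1.    -0.01 ]
 [-0.019  0.01  -1.   ]]
```

View pics/a5.png

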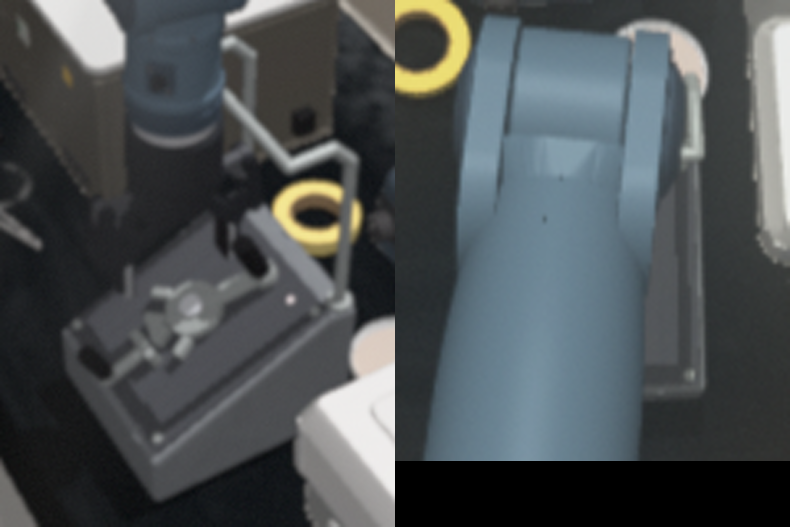

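{"api": "drive_tool", "payload": {
  "motion": [
    [0.085,-0.001,0.006,-0.001,0],
    [0.085,-0.002,0.012,-0.001,0],
    [0.085,-0.003,0.0165,-0.001,0],
    [0.085,-0.003,0.0165,-0.001,0]
  ]
}}

```text
time_s: 8.0
position: [511.9, -16.1, 159.2]
tcp_rot: [1.0, 0.005, -0.011, 0.005]
wrist_force: [-1.7, 2.2, -1.5]
opening: 85.1
```

```bash
python3 look.py a6; python3 -c "
from h import *
v,s=shift([513,-19,160]);print(v,s['position'],s['wrist_force'])
S=load('scene_a6');O=np.array([534.6,-2.6,0]);x,y,u,n=frame(0.012);piv=O+[0,0,115]
im=cv2.imread('pics/a6.png')
for a in (30,35,40):
  t=np.radians(a)
  for h,rr in((62,65),(15,65),(15,40)):
    q=(proj(S,piv+rr*(np.cos(t)*u-np.sin(t)*y)+h*n)-[250,130]+.5)*2.633-.5; print(a,h,rr,q.round(1))
"
```

```text
scene (250, 130, 400, 330) 2.633
top (245, 150, 365, 290) 3.292
[-0.0001  0.003  -0.0001] [513.09356614 -16.02103802 159.89246124] [-0.65253018  1.74659914 -1.12913287]
30 62 65 [244.4 260.2]
30 15 65 [264.5 287.4]
30 15 40 [236. 294.]
35 62 65 [244.4 266.4]
35 15 65 [264.6 293.5]
35 15 40 [236.  297.7]
40 62 65 [243.9 272.7]
40 15 65 [264.1 299.6]
40 15 40 [235.7 301.5]
```

View pics/a6.png

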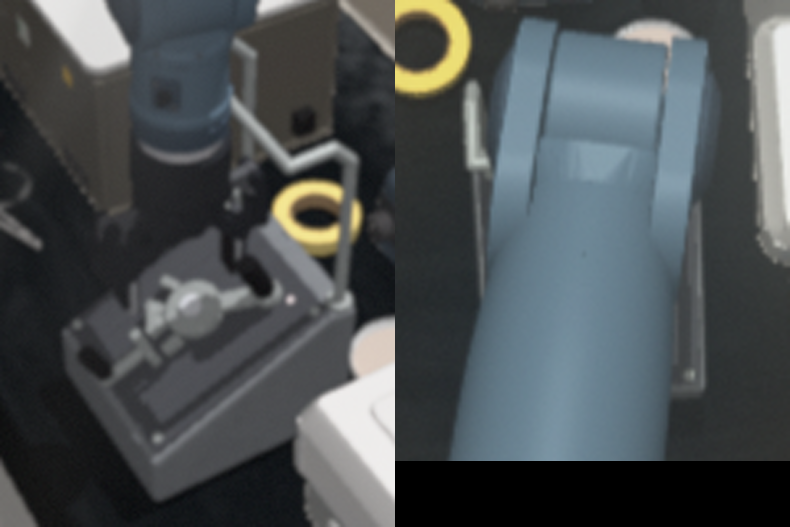

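{"api": "drive_tool", "payload": {
  "motion": [
    [0.085,0,0.001,0,0],
    [0.085,0,0.0022,0,0],
    [0.085,0,0.0025,0,0]
  ]
}}

```text
time_s: 8.4
position: [512.5, -18.2, 159.7]
tcp_rot: [1.0, 0.006, -0.011, 0.005]
wrist_force: [-3.5, 4.7, -2.4]
opening: 85.2
```

{"api": "drive_tool", "payload": {
  "motion": [
    [0.085,0,-0.006,0,0],
    [0.085,-0.02,-0.01,0,0],
    [0.085,-0.05,-0.01,0,0],
    [0.085,-0.08,-0.01,0,0],
    [0.085,-0.12,-0.01,0,0]
  ]
}}

```text
time_s: 8.9
position: [394.1, -10.4, 163.1]
tcp_rot: [1.0, 0.005, -0.008, 0.006]
wrist_force: [0.0, -0.2, 1.0]
opening: 85.1
```

```bash
python3 look.py a7; python3 -c "
from h import *
v,s=shift([390,-10,190]);print(v,s['position'],s['wrist_force'])"
```

```text
scene (250, 130, 400, 330) 2.633
top (245, 150, 365, 290) 3.292
[ 0.0018  0.001  -0.0283] [387.46079215  -9.36048926 161.78321783] [-0.00224555  0.54700781 -0.75797421]
```

View pics/a7.png

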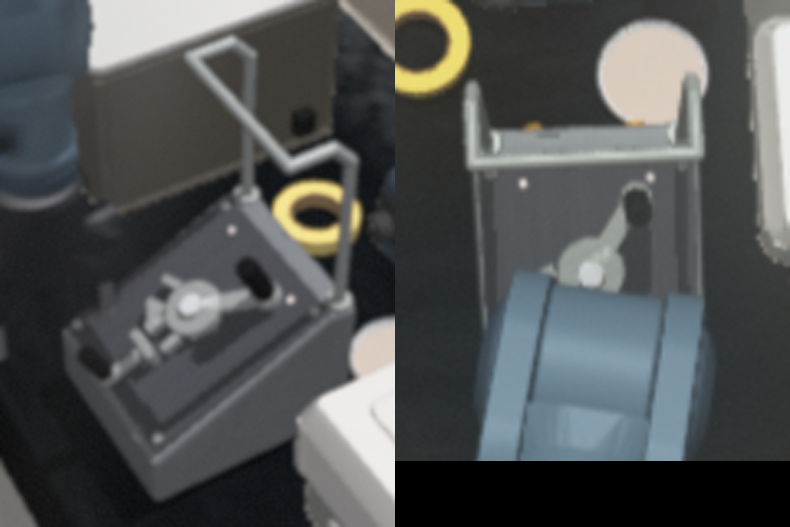

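```bash
cat > ang.py <<'E'
from h import *
O=np.array([534.6,-2.6,0]);x,y,u,n=frame(0.012);piv=O+[0,0,115]
def peg(c,guess_deg,win=9,h=40):
    t=np.radians(guess_deg); P=piv+65*(np.cos(t)*u-np.sin(t)*y)+h*n; g=proj(c,P).round().astype(int)
    r0=(slice(g[1]-win,g[1]+win+1),slice(g[0]-win,g[0]+win+1)); v=c["pixels"][r0].max(-1).astype(int)
    k=cv2.resize(v.astype(np.uint8),None,fx=4,fy=4,interpolation=cv2.INTER_CUBIC)
    m=(k<50).astype(np.uint8); nl,lab,st,ce=cv2.connectedComponentsWithStats(m)
    i=max(range(1,nl),key=lambda i:st[i,4]-3*np.hypot(*(ce[i]-k.shape[0]/2)))
    q=(ce[i]+.5)/4-.5+[g[0]-win,g[1]-win]
    o,d=ray(c,*q); W=o+d*(((piv+h*n)-o)@n)/(d@n); e=W-piv-h*n
    return q.round(1),st[i,4]/16,np.degrees(np.arctan2(-e@y,e@u)).round(2),np.hypot(e@y,e@u).round(1)
def arm(c,lim=None): pass
E
python3 - <<'E'
from ang import *
for h in (38,44):
  print(h,"start top",peg(load("top0"),-35,h=h),"scene",peg(load("scene0"),-35,h=h))
  print("now top",peg(load("top_a7"),35,h=h),"scene",peg(load("scene_a7"),35,h=h))
E
```

```text
38 start top (array([286.9, 215.1]), np.float64(37.9375), np.float64(-37.3), np.float64(64.6)) scene (array([326.7, 213.1]), np.float64(170.4375), np.float64(-40.99), np.float64(68.0))Traceback (most recent call last):
  File "<stdin>", line 4, in <module>
  File "ang.py", line 8, in peg
    i=max(range(1,nl),key=lambda i:st[i,4]-3*np.hypot(*(ce[i]-k.shape[0]/2)))
ValueError: max() iterable argument is empty
```

```bash
sed -i 's/m=(k<50)/m=(k<TH)/; s/h=40)/h=38,TH=55)/' ang.py; sed -i 's/i=max(range(1,nl)/if nl<2: return v.min()\n    i=max(range(1,nl)/' ang.py; python3 - <<'E'
from ang import *
for TH in (50,55,60,65):
  print(TH,"start top",peg(load("top0"),-35,TH=TH),"scene",peg(load("scene0"),-35,win=7,TH=TH-20))
  print("now top",peg(load("top_a7"),35,TH=TH),"scene",peg(load("scene_a7"),35,win=7,TH=TH-20))
# hub reference
for n,(px,py) in(("top0",(304.6,233.1)),):
  print(proj(load(n),piv+16*n_ if 0 else piv+16*frame(.012)[3]))
E
```

```text
50 start top (array([286.9, 215.1]), np.float64(37.9375), np.float64(-37.3), np.float64(64.6)) scene (array([329.3, 216.6]), np.float64(57.625), np.float64(-32.59), np.float64(60.5))
now top 52 scene (array([347. , 236.6]), np.float64(71.0), np.float64(36.06), np.float64(66.1))
55 start top (array([286.9, 215.3]), np.float64(61.1875), np.float64(-37.48), np.float64(64.4)) scene (array([327.8, 214.9]), np.float64(95.5), np.float64(-37.5), np.float64(64.0))
now top (array([317., 210.]), np.float64(9.375), np.float64(28.04), np.float64(69.8)) scene (array([346.4, 235.6]), np.float64(94.5), np.float64(33.71), np.float64(64.7))
60 start top (array([286.9, 215.4]), np.float64(68.8125), np.float64(-37.63), np.float64(64.1)) scene (array([327.7, 214.4]), np.float64(116.0), np.float64(-38.11), np.float64(65.1))
now top (array([318.2, 212.9]), np.float64(54.0), np.float64(33.2), np.float64(64.9)) scene (array([346.3, 235.5]), np.float64(104.3125), np.float64(33.38), np.float64(64.6))
65 start top (array([286.9, 215.8]), np.float64(79.0625), np.float64(-38.16), np.float64(63.4)) scene (array([327.7, 214.5]), np.float64(123.125), np.float64(-37.93), np.float64(65.0))
now top (array([318.3, 213.1]), np.float64(63.1875), np.float64(33.54), np.float64(64.6)) scene (array([346.3, 235.5]), np.float64(112.6875), np.float64(33.35), np.float64(64.5))
[303.98048454 232.88724992]
```

The lever is now right at about +33 to +35°. I'll clear the view, turn the jaws back to lie along y, and measure again.

{"api": "drive_tool", "payload": {
  "motion": [
    [0.085,0.005,-0.03,-0.02,-0.14],
    [0.085,0.005,-0.06,-0.04,-0.28],
    [0.085,0.005,-0.09,-0.04,-0.42],
    [0.085,0.005,-0.12,-0.04,-0.56],
    [0.085,0.005,-0.14,-0.04,-0.7]
  ]
}}

```text
time_s: 9.5
position: [394.1, 132.8, 201.4]
tcp_rot: [0.936, 0.351, -0.011, 0.002]
wrist_force: [0.1, -0.2, -0.8]
opening: 85.3
```

{"api": "drive_tool", "payload": {
  "motion": [
    [0.085,0,0,0,-0.14],
    [0.085,0,0,0,-0.28],
    [0.07,0,0,0,-0.42],
    [0.05,0,0,0,-0.56],
    [0.05,0,0,0,-0.7]
  ]
}}

```text
time_s: 10.0
position: [396.1, 132.8, 202.3]
tcp_rot: [0.758, 0.653, -0.01, -0.001]
wrist_force: [0.0, -0.2, 0.0]
opening: 49.8
```

```bash
python3 - <<'E'
from look import *
look("a8",(300,190,370,290),(265,190,345,275))
from ang import *
s=r.state();R=rotm(s['tcp_rot']);print(s['position'],R.round(3),np.arctan2(R[1,0],R[0,0])-np.pi/2)
for TH in(60,65): print(peg(load("top_a8"),35,TH=TH))
E
```

```text
scene (300, 190, 370, 290) 5.643
top (265, 190, 345, 275) 4.938
[395.87220564 132.83442038 202.22338748] [[ 0.154  0.988 -0.017]
 [ 0.988 -0.154 -0.012]
 [-0.014 -0.015 -1.   ]] -0.15447797144650544
(array([318.3, 213.1]), np.float64(59.0), np.float64(33.5), np.float64(64.6))
(array([318.3, 213.3]), np.float64(66.6875), np.float64(33.81), np.float64(64.3))
```

View pics/a8.png

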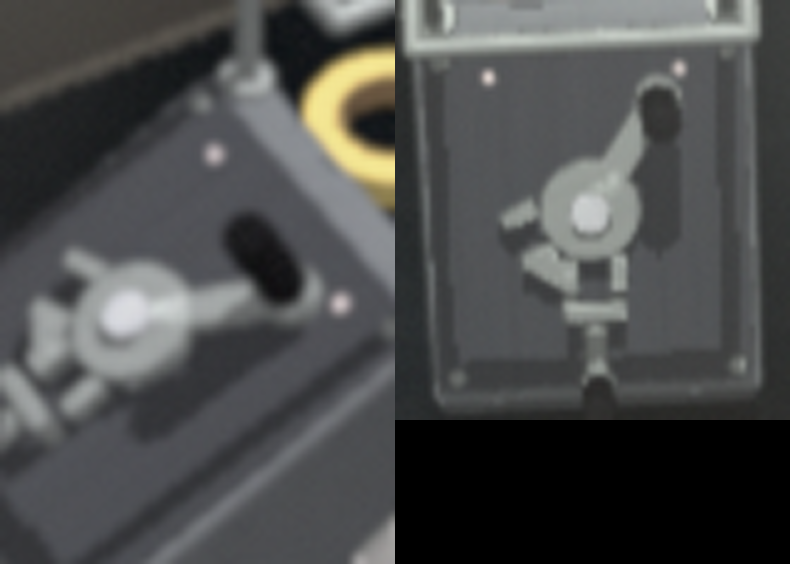

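The notch centre is at about (595,272) in the right half of the picture, in line with the bar at (597,345). The spacing between the two lever positions is 31.4 px, which is what 2·65·sin35° predicts. The lever angle is therefore about 1.20 ± 0.02, inside the tolerance. Next I go back to the lock peg.

{"api": "drive_tool", "payload": {
  "motion": [
    [0.05,-0.02,0,0,-0.08],
    [0.05,-0.05,0,0,-0.16],
    [0.05,-0.08,0,0,-0.165],
    [0.05,-0.1,0,0,-0.165]
  ]
}}

```text
time_s: 10.5
position: [381.3, 32.4, 204.3]
tcp_rot: [0.705, 0.709, -0.01, -0.0]
wrist_force: [-0.1, 0.1, 0.0]
opening: 49.8
```

```bash
python3 -c "
from h import *
v,s=shift([431,-5,165]);R=rotm(s['tcp_rot']);print(v,s['position'],np.arctan2(R[1,0],R[0,0])-np.pi/2)"
```

```text
[-0.0371  0.05    0.0391] [381.31756294  32.35452631 204.28419858] 0.006141861140910088
```

{"api": "drive_tool", "payload": {
  "motion": [
    [0.05,-0.02,0.025,0.015,0],
    [0.05,-0.037,0.05,0.03,0],
    [0.05,-0.037,0.05,0.038,0],
    [0.05,-0.037,0.05,0.038,0]
  ]
}}

```text
time_s: 10.9
position: [430.8, -5.2, 165.2]
tcp_rot: [0.706, 0.708, -0.01, -0.001]
wrist_force: [-0.2, 0.1, -0.0]
opening: 50.2
```

```bash
python3 -c "
from h import *
v,s=shift([431.5,-5,101]);R=rotm(s['tcp_rot']);print(v,s['position'],R.round(3))"
```

```text
[0.0011 0.0018 0.0642] [430.78953912  -5.19002067 165.21138379] [[-0.003  1.    -0.016]
 [ 1.     0.003 -0.013]
 [-0.013 -0.016 -1.   ]]
```

{"api": "drive_tool", "payload": {
  "motion": [
    [0.05,0.001,0.002,0.02,0],
    [0.05,0.001,0.002,0.04,0],
    [0.05,0.001,0.002,0.055,0],
    [0.05,0.001,0.002,0.064,0],
    [0.05,0.001,0.002,0.064,0]
  ]
}}

```text
time_s: 11.4
position: [430.7, -4.5, 100.7]
tcp_rot: [0.706, 0.708, -0.011, -0.002]
wrist_force: [0.5, -0.7, 0.1]
opening: 50.0
```

{"api": "drive_tool", "payload": {
  "motion": [
    [0.03,0,0,0,0],
    [0.01,0,0,0,0],
    [0.005,0,0,0,0],
    [0.005,0,0,0,0],
    [0.005,0,0,0,0]
  ],
  "newtons": 30
}}

```text
time_s: 11.9
position: [431.3, -5.5, 101.6]
tcp_rot: [0.706, 0.708, -0.011, -0.0]
wrist_force: [-2.1, -5.1, 5.3]
opening: 14.9
```

{"api": "drive_tool", "payload": {
  "motion": [
    [0.005,0,0.003,-0.0015,0],
    [0.005,0,0.006,-0.003,0],
    [0.005,0,0.009,-0.0044,0],
    [0.005,0,0.011,-0.0054,0],
    [0.005,0,0.011,-0.0054,0]
  ]
}}

```text
time_s: 12.4
position: [442.8, -5.3, 107.1]
tcp_rot: [0.706, 0.708, -0.011, -0.0]
wrist_force: [-2.8, -3.0, 1.8]
opening: 14.9
```

{"api": "drive_tool", "payload": {
  "motion": [
    [0.005,0,0.003,-0.0015,0],
    [0.005,0,0.006,-0.003,0],
    [0.005,0,0.009,-0.0044,0],
    [0.005,0,0.011,-0.0054,0],
    [0.005,0,0.0115,-0.0056,0]
  ]
}}

```text
time_s: 12.9
position: [453.1, -5.0, 112.0]
tcp_rot: [0.706, 0.708, -0.012, -0.001]
wrist_force: [-5.3, -2.6, 0.3]
opening: 14.9
```

{"api": "drive_tool", "payload": {
  "motion": [
    [0.005,0,0.002,-0.001,0],
    [0.005,0,0.0035,-0.0017,0],
    [0.005,0,0.0035,-0.0017,0]
  ]
}}

```text
time_s: 13.2
position: [453.0, -5.0, 112.1]
tcp_rot: [0.706, 0.708, -0.015, -0.004]
wrist_force: [-7.9, -4.3, -2.7]
opening: 14.9
```

{"api": "drive_tool", "payload": {
  "motion": [
    [0.02,0,0.001,0,0],
    [0.05,0,0,0,0],
    [0.05,0,0,0,0]
  ]
}}

```text
time_s: 13.5
position: [454.4, -4.9, 112.7]
tcp_rot: [0.706, 0.708, -0.014, -0.003]
wrist_force: [0.4, 0.1, -0.4]
opening: 48.4
```

{"api": "drive_tool", "payload": {
  "motion": [
    [0.05,0,0,-0.015,0],
    [0.05,0,0,-0.035,0],
    [0.05,0,0,-0.06,0],
    [0.05,0,0,-0.09,0],
    [0.05,0.02,-0.03,-0.1,0]
  ]
}}

```text
time_s: 14.0
position: [432.4, 15.4, 216.7]
tcp_rot: [0.707, 0.707, -0.011, 0.001]
wrist_force: [0.4, 0.9, 0.9]
opening: 50.0
```

{"api": "drive_tool", "payload": {
  "motion": [
    [0.05,0.03,-0.01,0,0],
    [0.05,0.06,-0.02,0,0],
    [0.05,0.09,-0.03,0,0],
    [0.05,0.13,-0.03,0,0],
    [0.05,0.16,-0.03,0,0]
  ]
}}

```text
time_s: 14.5
position: [402.9, 177.7, 215.3]
tcp_rot: [0.707, 0.707, -0.009, 0.001]
wrist_force: [0.4, -0.5, -0.7]
opening: 49.9
```

```bash
python3 - <<'E'
from look import *
look("a9",(280,190,370,300),(265,190,345,275))
from ang import *
s=r.state();print(s['position'],s['wrist_force'],s['time_s'])
for TH in(60,65): print(peg(load("top_a9"),35,TH=TH))
c0,c9=load("top0"),load("top_a9")
for q in(c0,c9):
  k=q["pixels"][240:275,295:318].max(-1); ys,xs=np.where(k<52); print("dark lock peg px",len(xs), xs.mean()+295 if len(xs) else 0, ys.mean()+240 if len(xs) else 0)
E
```

```text
scene (280, 190, 370, 300) 4.389
top (265, 190, 345, 275) 4.938
[403.13529286 178.65995565 215.05368012] [ 0.51610542 -0.58657337 -0.91948863] 14.6
(array([318.3, 213. ]), np.float64(59.3125), np.float64(33.47), np.float64(64.7))
(array([318.3, 213.2]), np.float64(66.6875), np.float64(33.78), np.float64(64.4))
dark lock peg px 104 306.3269230769231 267.99038461538464
dark lock peg px 104 306.38461538461536 267.9423076923077
```

View pics/a9.png

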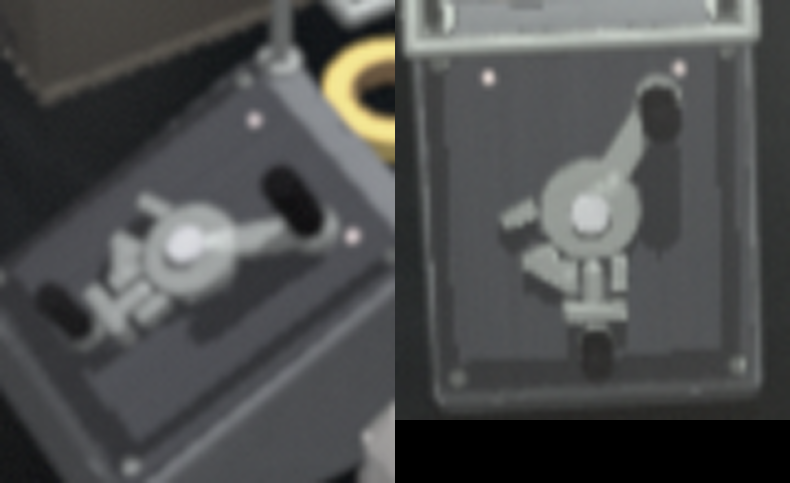

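```bash
python3 - <<'E'
from h import *
for n in("top","scene"):
    a,b=load(n+"0"),load(n+"_a9")
    g=lambda c:cv2.cvtColor(c["pixels"],cv2.COLOR_RGB2GRAY).astype(np.float32)
    A,B=g(a),g(b)
    regs={"top":{"lockpeg":(298,251,315,270),"timer":(365,245,410,285),"pen":(410,250,475,280),"tweezers":(155,240,222,280)},
          "scene":{"lockpeg":(280,250,305,275),"timer":(320,340,365,390),"pen":(345,385,410,455),"tweezers":(225,150,275,230)}}[n]
    for k,(x0,y0,x1,y1) in regs.items():
        p,q=A[y0:y1,x0:x1],B[y0:y1,x0:x1]; (dx,dy),res=cv2.phaseCorrelate(p,q,cv2.createHanningWindow((x1-x0,y1-y0),cv2.CV_32F)); print(n,k,"shift",round(dx,2),round(dy,2),"resp",round(res,2),"maxdiff",abs(p-q).max())
E
```

```text
top lockpeg shift 0.03 -0.06 resp 1.01 maxdiff 24.0
top timer shift 0.51 0.01 resp 1.01 maxdiff 2.9705353
top pen shift -0.02 -0.04 resp 1.0 maxdiff 5.0
top tweezers shift -23.79 -6.23 resp 0.11 maxdiff 98.0
scene lockpeg shift 0.85 -0.22 resp 0.91 maxdiff 10.075729
scene timer shift 0.46 0.03 resp 0.94 maxdiff 1.9542694
scene pen shift -0.01 -0.0 resp 0.97 maxdiff 6.0
scene tweezers shift -0.14 -0.09 resp 0.76 maxdiff 48.314766
```

The lock peg is back at its original home position to within 0.1 px, with the bar's nose in the second notch. Timer and pen match the first picture. I'm handing the job in.

```bash
python3 -c "
from h import *
a,b=load('top0'),load('top_a7')
print('tweezers top diff at a7',abs(a['pixels'][240:280,155:222].astype(int)-b['pixels'][240:280,155:222]).max())
from plant import r
s=r.state();print(s['wrist_force'],s['time_s']); print(r.job_done())"
```

```text
tweezers top diff at a7 5
[ 0.51610542 -0.58657337 -0.91948863] 14.6
the job is handed in; nothing more can be done
None
```

The valve is open and locked, and I handed the job in at 14.6 s. In order, I drew the lock bar down about 24 mm, swung the lever to its right position, and pushed the bar home into the second notch. Then I let go and backed the arm away.

The moves can't tilt the tool, so I didn't grip the lever. I pushed its grip sideways with one open finger reached under the hoop bar, using about 5 N.

**Last checks:**
- **Lock bar:** it travelled 24 mm home and would not move any further under about 8 N. In the top view its peg is within 0.1 px of its original home position, with the nose in the second notch. The scene view showed a 0.9 px shift for the same peg, on a blurrier patch.
- **Lever:** I estimate about 1.20 ± 0.02 rad, and the bar slid in without jamming. The direct camera angle read 33.5–33.8° right instead of 35°. The same method read -37.6° at the start, where it should be -35°, so I put this down to a small error in my station pose.
- **Timer and pen:** essentially unchanged from the first picture. The timer's measured shift was about 0.5 px, but its pixels barely differ.
- **Tweezers:** unchanged in the top view partway through. In the last top view the arm covered them, so that comparison failed. The last scene view showed a shift of only 0.14 px, though some pixels there differed by up to 48 grey levels, which I didn't look into. The arm stayed above 200 mm near them.
- **Contact at the end:** wrist force was about 1 N, so the robot was touching nothing.

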